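# Hold a paint box lid at its balance point for fitting the stay

## Task

I am about to screw the stay onto this open paint box. First slide the pulled-out palette fully home over the paint compartment so that nothing can drop among the tubes; only then grip the leaning lid, swing it up off its stop to its balance point without letting it drop or go over to the closing side, and finish still gripping it there, motionless, so that it would fall neither way. Do not let go at the end, and leave the other things on the bench where they are.

Things in the scene. Friction and masses are not known exactly. Their poses are not given: they have to be found in the camera images.
- paint_box: Painter's wooden box, 200 mm deep (its x) x 280 mm wide (its y), rim 72 mm above the bench; front wall only 54 mm high. It stands fast and does not shift. Origin: centre of its underside, on the bench. x points from the front (where the palette comes out) to the back (where the lid is hinged), z up. The compartment with loose paint tubes is its rear half.
- palette (a joint): How far the palette is pulled out of the box's front, m: 0 = fully home on its stop, 0.13 = fully out. The palette is a 6 mm plywood board, 258 mm wide, spotted with dry paint, that slides level in grooves along the box's x axis, its top 62 mm above the bench. It drags with about 2 N and stays where it is left.
- palette_rail (a point): Middle of the front face of the palette's front rail, a wooden bar across its front edge: 18 mm thick (x), 256 mm long (y), from 55 to 72 mm above the bench. Push this face along the box's +x, or pinch the bar across x from above (it stands 10 mm above the palette). Axes as the box; moves with the palette. Home, it is 108 mm in front of the box's origin, 8 mm proud of the front wall.
- lid (a joint): Lid angle, rad: 0 = shut, 1.57 = upright, 1.95 = leaning back on its stop, where it starts. The hinge is free: the lid (0.3 to 0.55 kg) drops shut or back by itself, except at its balance point, 1.43 rad, where its centre of mass is straight above the hinge pin: the lid then leans 8 degrees from upright towards the box's front, as its mass lies to the outer side of the pin.
- lid_edge (a point): Middle of the lid's free edge, at half its thickness; moves with the lid. The lid is a shallow tray 200 x 280 mm, 22 mm thick, rims 12 mm wide, hollow on the inside (-z), where a canvas board lies 12 mm below the rims. x: in the lid's plane from free edge to hinge; y: along the edge (as the box's y); z: out of the outer face. Pinch the edge across its 22 mm (z), fingers pointing along x.
- lid_hinge (a point): Middle of the hinge pin, 104 mm behind the box's origin and 74 mm above the bench; the pin runs along the box's y. The lid turns about it; point lid_edge is 204 mm from it along the lid and 11 mm to the outer side. Axes: as point lid_edge.
- stay: Loose brass lid stay, a slotted flat bar 150 x 14 x 4 mm with a small thumbscrew head, lying on the bench beside the box; leave it. Origin under its middle.
- pigment_jar: Closed jar of pigment, 72 mm across, 95 mm high, beside the box; leave it. Origin under its centre.
- glue_bottle: White glue bottle with a red cap, 56 mm across, 150 mm high, behind the box; leave it. Origin under its centre.
- wash_cup: Open steel cup, 76 mm across, 75 mm high, behind the box; leave it. Origin under its centre.
- tape_roll: Roll of masking tape lying flat, 90 mm across, 24 mm high, behind the box; leave it. Origin under its centre.
- brush: Flat brush, 200 mm long, lying in front of the box beyond the palette; leave it. Origin under its middle.

How it is judged (in metres and radians):
On the way, in this order (a step that is already met when the one before it is completed fails the run):
1. the palette is fully home over the paint compartment while the lid still leans on its stop (value of joint palette below 0.004 m and value of joint lid above 1.85 rad), for 0.2 s.
2. the lid is gripped and swung up off its stop (contact force between the fingers and lid above 4 N and value of joint lid below 1.75 rad), for 0.1 s.
At the end, for the whole second after the job is handed in: The palette is home (within 4 mm of its stop), the lid stands at its balance point (joint 1.43 +- 0.07 rad, still within 0.05 rad/s) gripped by the fingers with more than 4 N, and the loose things on the bench are within 30 mm of where they were (value of joint palette below 0.004 m and value of joint lid between 1.358 and 1.498 rad and velocity of joint lid between -0.05 and 0.05 rad/s and contact force between the fingers and lid above 4 N and distance of each of stay, pigment_jar, glue_bottle, wash_cup, tape_roll, brush from where it was at the start of the episode below 0.03 m); the arm keeps its last pose, push and grip.
It fails at once if the lid goes over to the closing side (below 1.2 rad) (value of joint lid below 1.2 rad).
It fails at once if the lid is let drop or flung (faster than 2.5 rad/s) (velocity of joint lid above 2.5 rad/s or velocity of joint lid below -2.5 rad/s).
It fails at once if a thing on the bench beside the box is knocked away (distance of any of stay, pigment_jar, glue_bottle, wash_cup, tape_roll, brush from where it was at the start of the episode above 0.03 m).
It also fails if it takes over 58 s, if anything falls off the work surface, if the arm or the gripper's body presses on something with over 40 N, if the wrist force passes 120 N, or if a joint passes its speed limit or range.

## Robot

A 6-joint arm with a two-finger parallel gripper is mounted at the origin on the work surface. World frame = base frame: x ahead of the robot, y to its left, z up, the work surface at z = 0. Lengths are in mm, angles in rad, forces in N, time in s.
With the tool pointing down it reaches from about 400 to 925 mm from the base axis. Payload 12.5 kg.
Tool frame: the origin (TCP) lies midway between the tips of the shut fingers; the grasp point (between the pads) lies 19 mm behind it; z points along the fingers, y is the line along which they close (so a half turn about z gives the same grasp; the last joint's range is limited). The gripper opens to 95 mm and grips with 3 to 60 N. Pads are 20 mm wide; open, the fingers measure 119 mm over their backs; the gripper's body (75 mm by 180 mm) begins 59 mm behind the grasp point.
Start: joints at [1.017, 0.491, 1.559, -0, 1.092, -0.106], TCP at [270.601, 563.402, 214.661] pointing down, gripper open.
Joint ranges: [-3.1, 3.1], [-0.84, 2.19], [0.05, 2.79], [-1.13, 4.28], [0.06, 2.93], [-2.69, 2.69]. Speed limits (rad/s): [2.22, 2.22, 2.79, 3.14, 3.14, 3.14].

## Interface

Orientations are given as [roll, pitch, yaw] about the fixed x, y, z axes, in that order (R = Rz(yaw) Ry(pitch) Rx(roll)).
In Python, from cell import * gives the robot as it stands. The module is installed in compiled form; this text tells all that it offers.
- The arm moves only by the tool arm_command, never from a script. Its arguments are lists of equal length, an entry for each row: "delta_pos": the shift along the world's x, y, z in units of 250 mm (1.0 is 250 mm), a list of three; "delta_rot": the turn, a rotation vector about the world's x, y, z in units of 90 degrees (1.0 is 90 degrees), a list of three; "claw": the closure, from 0 (fully open) to 1 (shut). In form: {"delta_pos": [[tx, ty, tz], ...], "delta_rot": [[wx, wy, wz], ...], "claw": [claw, ...]}. A call has exactly 5 rows; each row is the pose to reach, as a shift and turn from the pose commanded when the call began; what a row does not reach only later rows make up. A row lasts 1/12 s, in which the tool goes at most 41.7 mm and 7.16 degrees, less where a joint would pass 70% of its speed; a pose out of reach is approached as far as the arm can. A call with a number of a shift or a turn outside -1 to 1 is refused whole. A call with a gripper value outside its range is refused whole. The fingers move at their own pace and stop on an object; the grip force is fixed at half the most. Time passes only in rows, so rows that repeat a pose let the fingers close, or fill a call up. It gives the time, the measured TCP pose, the force, the opening and the grip force at its end, in the units of the state.
- state(): the state, without advancing time (a new reading comes with each control period).
- read_camera(name): name is "side" or "top"; returns the picture (400x640x3 uint8, red, green, blue); there is no depth.
- calibration(name): a dict with "camera_matrix" (3x3 intrinsics, pixels), "k1" (the pictures are not rectified: a ray, as slopes to the right and down, at radius r is drawn at 1 + k1 r^2 times it, then the intrinsics apply), "T" (4x4, takes a point from camera to world coordinates). Camera axes: x right, y down, z forward; pixel columns grow to the right and rows downward; lengths in mm; the calibration is good to about 2 mm. A picture is of the moment at which its call begins. calibration takes no time and is no camera call.
- job_done(): hands the job in; it is judged then, once.
The state is a dict: "t": time; "joints": joint angles; "qvel": joint speeds; "tau": joint torques, N m; "eef_pos": TCP position; "tcp_rot": TCP orientation; "ft_force": force on the tool from outside, world axes, zero at the start; "moment": the same for the moment, N m; "opening": opening from 0.0 (shut) to 1.0 (fully open); "grip_force": force on a finger pad.
Only numpy, scipy, OpenCV 4.12 (cv2) and the standard library are available. Lean on these libraries where they do the work, as an engineer would, in place of code of your own. Each camera call takes 0.05 s, during which the arm holds its last target. There are 200 camera calls.

## Working session

There is one attempt and no reset: what is moved stays moved. The work goes in short steps, Python scripts to look and compute and a tool call to move; the robot and the scene stay as the last step left them, time stands still between calls to the robot, and variables do not carry over. Pictures are saved under pics/ and viewed, at most 10 in all, crops included, and the job is handed in when it is done.

Besides the shell and the picture viewer there is one more tool, called as name(argument=value, ...), one argument or row to a line, values as JSON. arm_command: Moves the arm, as the interface text tells. Shifts and turns lie within -1 to 1; 1 stands for 250 mm of shift or 90 degrees of turn. Its arguments: {"type":"object","properties":{"delta_pos":{"type":"array"},"delta_rot":{"type":"array"},"claw":{"type":"array"}},"required":["delta_pos","delta_rot","claw"]}

```bash
mkdir -p pics; python3 - <<'E'
from cell import *
import cv2
for n in("side","top"):
    cv2.imwrite(f"pics/{n}0.png",read_camera(n)[:,:,::-1]); c=calibration(n); print(n,c)
print(state())
E
```

```text
side {'camera_matrix': array([[376.1053115 ,   0.        , 318.85434641],
       [  0.        , 376.1053115 , 200.08827122],
       [  0.        ,   0.        ,   1.        ]]), 'k1': -0.045368126220262844, 'T': array([[ 8.89524182e-01, -3.19196405e-01,  3.26895067e-01,
         3.08107599e+02],
       [-4.56861314e-01, -6.13666814e-01,  6.43964891e-01,
        -5.53388410e+02],
       [-4.94662389e-03, -7.22168053e-01, -6.91699960e-01,
         6.48899218e+02],
       [ 0.00000000e+00,  0.00000000e+00,  0.00000000e+00,
         1.00000000e+00]])}
top {'camera_matrix': array([[399.15380952,   0.        , 321.41094369],
       [  0.        , 399.15380952, 197.03781334],
       [  0.        ,   0.        ,   1.        ]]), 'k1': -0.10074295054385606, 'T': array([[-2.46868239e-02, -9.81782309e-01,  1.88398668e-01,
         4.02941743e+02],
       [-9.99084848e-01,  3.08142438e-02,  2.96639452e-02,
        -3.25728542e+01],
       [-3.49288991e-02, -1.87493946e-01, -9.81644535e-01,
         9.52866790e+02],
       [ 0.00000000e+00,  0.00000000e+00,  0.00000000e+00,
         1.00000000e+00]])}
{'t': 0.1, 'joints': array([ 1.01739764e+00,  4.91523278e-01,  1.55936591e+00, -5.19499672e-05,
        1.09168233e+00, -1.05585632e-01]), 'qvel': array([ 0.00097398, -0.00274491, -0.00119492,  0.00056607,  0.0014737 ,
       -0.00062781]), 'tau': array([ 2.37593798e-03, -6.13621402e+01, -2.58614856e+01,  6.93867705e-02,
        4.69580793e-02, -2.79891822e-06]), 'eef_pos': array([270.49928797, 563.21005748, 214.11305083]), 'tcp_rot': array([-3.14061438e+00, -5.73417446e-05,  2.69380354e+00]), 'ft_force': array([ 0.23887133, -0.07140753, -0.68473109]), 'moment': array([-0.01668577,  0.04742779, -0.00751115]), 'grip_force': 0.0, 'opening': 1.001672119047818}
```

View pics/side0.png

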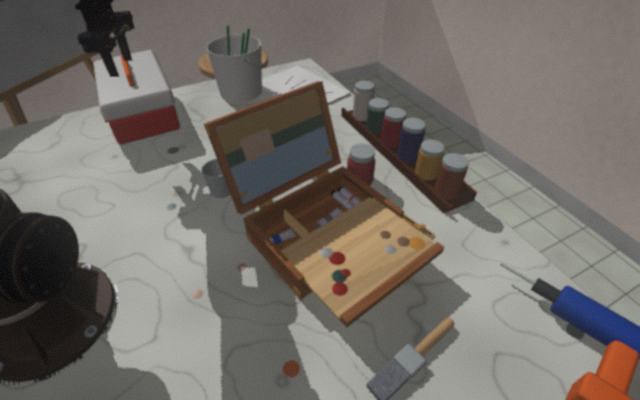

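View pics/top0.png

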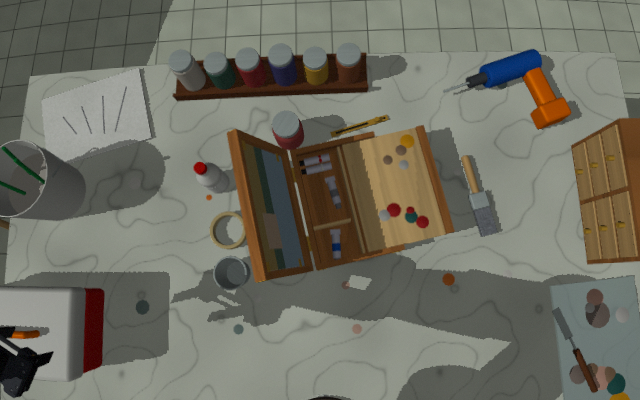

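The side view shows the open box with lid inner side facing the camera (lid corners about (208,122), (325,85)) and the palette rail from (345,318) to (440,248). In the top view the rail runs (420,128)-(452,233), the lid's free edge (232,130)-(257,280), and the cup, tape and bottle stand left behind the lid. I'll enlarge both to pick corners.

```bash
python3 - <<'E'
import cv2
a=cv2.imread("pics/side0.png")[75:330,195:455]; b=cv2.imread("pics/top0.png")[105:295,180:480]
for n,i,s,x0,y0 in(("s",a,2.3,195,75),("t",b,2.6,180,105)):
    i=cv2.convertScaleAbs(cv2.resize(i,None,fx=s,fy=s,interpolation=cv2.INTER_CUBIC),alpha=1.7,beta=0)
    for u in range((x0//20+1)*20,x0+400,20):
        x=int((u-x0)*s)
        if x<i.shape[1]: cv2.line(i,(x,0),(x,6),(0,255,255),1); cv2.putText(i,str(u),(x-10,16),0,.35,(0,255,255))
    for v in range((y0//20+1)*20,y0+400,20):
        y=int((v-y0)*s)
        if y<i.shape[0]: cv2.line(i,(0,y),(6,y),(0,255,255),1); cv2.putText(i,str(v),(8,y+4),0,.35,(0,255,255))
    cv2.imwrite(f"pics/{n}1.png",i); print(i.shape)
E
```

```text
(586, 598, 3)
(494, 780, 3)
```

View pics/s1.png

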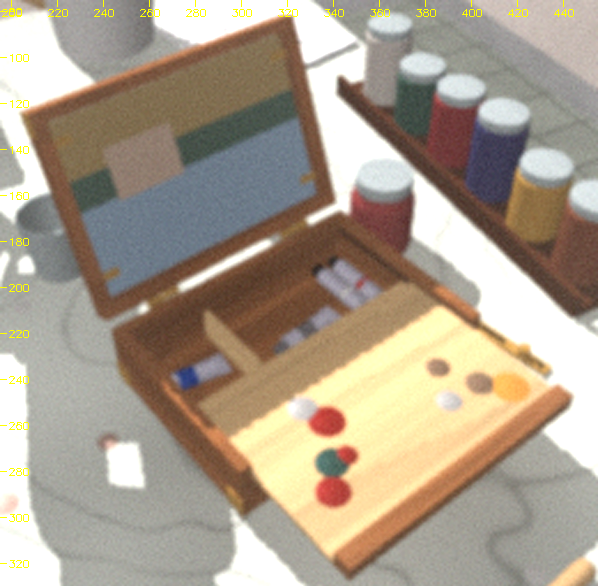

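View pics/t1.png

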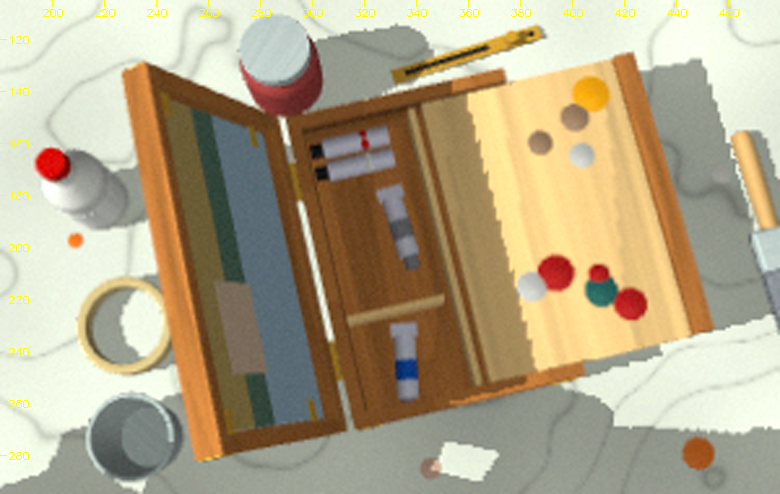

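The crops show, in the top view, the rail's top-front corners at crop (633,53) and (713,328), box back rim corners (290,118) and (357,428), and the lid edge's outer/inner corners at (124,70)/(147,62) and (197,460)/(222,455). In the side view the rail's front top ends are at about (571,398)/(350,562) and the lid's outer corners at (22,113)/(292,16).

```bash
cat > h.py <<'E'
from cell import *
import numpy as np, cv2
def ray(n,p):
    c=calibration(n); k=c["k1"]; K=c["camera_matrix"]; T=c["T"]
    s=cv2.undistortPoints(np.array([[p]],float),K,np.array([k,0,0,0.]))[0,0]
    d=T[:3,:3]@[*s,1]; return T[:3,3],d/np.linalg.norm(d)
def plane(n,p,z): o,d=ray(n,p); return o+d*(z-o[2])/d[2]
def tri(ps,pt):
    (a,d),(b,e)=ray("side",ps),ray("top",pt)
    s=np.linalg.lstsq(np.c_[d,-e],b-a,rcond=None)[0]
    P,Q=a+s[0]*d,b+s[1]*e; return (P+Q)/2,np.linalg.norm(P-Q)
def S(x,y): return 195+x/2.3,75+y/2.3
def T(x,y): return 180+x/2.6,105+y/2.6
E
python3 - <<'E'
from h import *
np.set_printoptions(precision=1,suppress=True)
for n,a,b in[("rail far top",(571,394),(633,53)),("rail near top",(350,560),(713,328)),("lid out near",(22,113),(197,460)),("lid out far",(292,16),(124,70)),
 ("lid in near",(24,118),(221,456)),("lid in far",(294,22),(147,62)),("rim back near",(114,330),(357,428)),("rim back far",(341,211),(290,118)),("lid hinge in near",(104,318),(345,430)),("lid hinge in far",(334,202),(278,116))]:
    print(n,*tri(S(*a),T(*b)))
A,B=plane("top",T(633,53),72),plane("top",T(713,328),72); print("rail z72",A,B,np.linalg.norm(A-B),(A+B)/2,np.degrees(np.arctan2(*(B-A)[:2][::-1])))
C,D=plane("top",T(357,428),72),plane("top",T(290,118),72); print("rim",C,D,np.linalg.norm(C-D),(C+D)/2)
print("rear-line",np.degrees(np.arctan2(*(C-D)[:2][::-1])))
for n,p,z in[("cup",(133,425),75),("tape",(127,325),24),("capbottle",(52,163),150),("jar",(275,50),95)]: print(n,plane("top",T(*p),z))
E
```

```text
rail far top [ 734.6 -247.9   74.8] 2.5059404337892426
rail near top [ 487.2 -296.3   80. ] 4.235932896951666
lid out near [392.8 105.7 254.9] 4.359191317981961
lid out far [673.8 160.1 251.5] 12.159552924277978
lid in near [393.3  89.  259.6] 0.3491163071917353
lid in far [673.1 144.1 254. ] 2.0131864897940486
rim back near [413.4   6.6  72.1] 4.402380157744816
rim back far [685.   59.8  73.2] 3.113270970267474
lid hinge in near [410.2  16.5  80.8] 1.007293795739197
lid hinge in far [683.9  70.2  79. ] 0.039360461156709235
rail z72 [ 734.5 -248.    72. ] [ 485.9 -298.    72. ] 253.50492567034172 [ 610.2 -273.    72. ] -168.62212979232112
rim [411.2   7.   72. ] [683.9  60.4  72. ] 277.8296318404154 [547.5  33.7  72. ]
rear-line -168.92148915706707
cup [417.6 196.7  75. ]
tape [508.7 216.6  24. ]
capbottle [628.5 247.9 150. ]
jar [739.5  70.6  95. ]
```

arm_command(
  delta_pos=[
    [0,0,0.12],
    [0,0,0.24],
    [0,0,0.36],
    [0,0,0.48],
    [0,0,0.6],
  ],
  delta_rot=[
    [0,0,0.078],
    [0,0,0.156],
    [0,0,0.234],
    [0,0,0.312],
    [0,0,0.39],
  ],
  claw=[1,1,1,1,1],
)

```text
t: 0.52
eef_pos: [270.4, 563.1, 365.9]
tcp_rot: [-3.141, -0.0, -2.971]
ft_force: [-0.5, 0.3, -0.1]
opening: 0.709
grip_force: 0.0
```

arm_command(
  delta_pos=[
    [0.05,-0.14,0],
    [0.11,-0.28,0],
    [0.17,-0.42,0],
    [0.22,-0.56,0],
    [0.28,-0.7,0],
  ],
  delta_rot=[
    [0,0,0.004],
    [0,0,0.008],
    [0,0,0.012],
    [0,0,0.016],
    [0,0,0.02],
  ],
  claw=[1,1,1,1,1],
)

```text
t: 0.93
eef_pos: [340.5, 386.7, 364.4]
tcp_rot: [-3.141, -0.0, -2.944]
ft_force: [1.0, 0.6, -0.0]
opening: 0.353
grip_force: 0.0
```

arm_command(
  delta_pos=[
    [0.05,-0.14,0],
    [0.11,-0.28,0],
    [0.17,-0.42,0],
    [0.22,-0.56,0],
    [0.28,-0.7,0],
  ],
  delta_rot=[
    [0,0,0],
    [0,0,0],
    [0,0,0],
    [0,0,0],
    [0,0,0],
  ],
  claw=[1,1,1,1,1],
)

```text
t: 1.35
eef_pos: [410.5, 211.6, 364.6]
tcp_rot: [3.141, -0.0, -2.945]
ft_force: [0.5, 1.4, -0.4]
opening: 0.024
grip_force: 0.0
```

arm_command(
  delta_pos=[
    [0.05,-0.14,0],
    [0.11,-0.28,0],
    [0.17,-0.42,0],
    [0.22,-0.56,0],
    [0.28,-0.7,0],
  ],
  delta_rot=[
    [0,0,0],
    [0,0,0],
    [0,0,0],
    [0,0,0],
    [0,0,0],
  ],
  claw=[1,1,1,1,1],
)

```text
t: 1.77
eef_pos: [480.6, 36.5, 364.6]
tcp_rot: [3.141, -0.0, -2.945]
ft_force: [0.7, 0.6, 0.2]
opening: 0.004
grip_force: 0.0
```

arm_command(
  delta_pos=[
    [0.05,-0.14,0],
    [0.11,-0.28,0],
    [0.17,-0.42,0],
    [0.22,-0.56,0],
    [0.28,-0.7,0],
  ],
  delta_rot=[
    [0,0,0],
    [0,0,0],
    [0,0,0],
    [0,0,0],
    [0,0,0],
  ],
  claw=[1,1,1,1,1],
)

```text
t: 2.18
eef_pos: [550.6, -138.5, 364.4]
tcp_rot: [3.141, -0.0, -2.946]
ft_force: [0.2, 0.6, -0.2]
opening: 0.009
grip_force: 0.0
```

arm_command(
  delta_pos=[
    [0.05,-0.14,0],
    [0.11,-0.28,0],
    [0.17,-0.42,0],
    [0.22,-0.56,0],
    [0.26,-0.66,0],
  ],
  delta_rot=[
    [0,0,0],
    [0,0,0],
    [0,0,0],
    [0,0,0],
    [0,0,0],
  ],
  claw=[1,1,1,1,1],
)

```text
t: 2.6
eef_pos: [615.9, -304.5, 363.6]
tcp_rot: [3.141, -0.001, -2.946]
ft_force: [-1.0, 1.1, -1.0]
opening: 0.006
grip_force: 0.0
```

arm_command(
  delta_pos=[
    [0,0,-0.14],
    [0,0,-0.28],
    [0,0,-0.42],
    [0,0,-0.56],
    [0,0,-0.7],
  ],
  delta_rot=[
    [0,0,0],
    [0,0,0],
    [0,0,0],
    [0,0,0],
    [0,0,0],
  ],
  claw=[1,1,1,1,1],
)

```text
t: 3.02
eef_pos: [615.2, -301.5, 187.8]
tcp_rot: [3.141, -0.0, -2.946]
ft_force: [0.3, -0.8, -0.6]
opening: 0.008
grip_force: 0.0
```

arm_command(
  delta_pos=[
    [0,0,-0.14],
    [0,0,-0.28],
    [0,0,-0.42],
    [0,0,-0.52],
    [0,0,-0.52],
  ],
  delta_rot=[
    [0,0,0],
    [0,0,0],
    [0,0,0],
    [0,0,0],
    [0,0,0],
  ],
  claw=[1,1,1,1,1],
)

```text
t: 3.43
eef_pos: [613.2, -300.2, 53.9]
tcp_rot: [3.135, -0.007, -2.945]
ft_force: [0.2, 0.5, -0.0]
opening: 0.005
grip_force: 0.0
```

```bash
python3 - <<'E'
from h import *
i=read_camera("side")[150:380,230:500,::-1]
cv2.imwrite("pics/s2.png",cv2.convertScaleAbs(cv2.resize(i,None,fx=2.3,fy=2.3,interpolation=2),alpha=1.7)); print(state()["joints"])
E
```

```text
[-5.51910220e-01  7.44270387e-01  1.53211657e+00  8.80156721e-05
  8.70480869e-01 -2.31896641e+00]
```

View pics/s2.png

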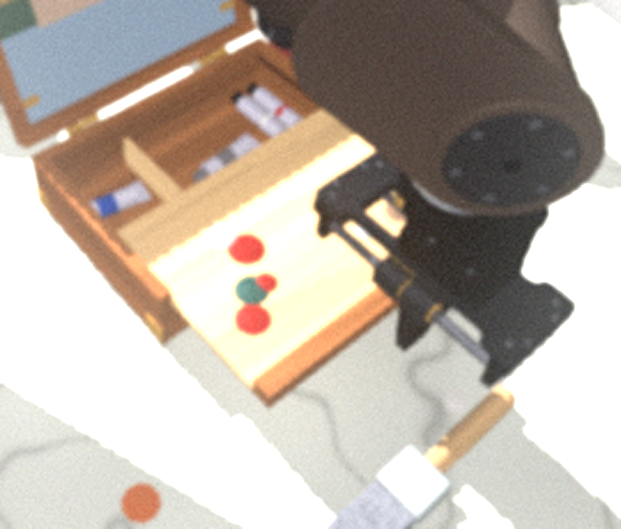

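The picture shows the closed fingers standing just in front of the rail's middle (rail's near end at about crop (268,395)), clear of the brush. Now I push.

arm_command(
  delta_pos=[
    [-0.008,0.04,0],
    [-0.016,0.08,0],
    [-0.024,0.12,0],
    [-0.032,0.16,0],
    [-0.04,0.2,0],
  ],
  delta_rot=[
    [0,0,0],
    [0,0,0],
    [0,0,0],
    [0,0,0],
    [0,0,0],
  ],
  claw=[1,1,1,1,1],
)

```text
t: 3.9
eef_pos: [606.0, -250.7, 61.2]
tcp_rot: [-3.14, 0.002, -2.945]
ft_force: [0.8, -2.6, 2.8]
opening: 0.005
grip_force: 1.4
```

arm_command(
  delta_pos=[
    [-0.008,0.04,0],
    [-0.016,0.08,0],
    [-0.024,0.12,0],
    [-0.032,0.16,0],
    [-0.04,0.2,0],
  ],
  delta_rot=[
    [0,0,0],
    [0,0,0],
    [0,0,0],
    [0,0,0],
    [0,0,0],
  ],
  claw=[1,1,1,1,1],
)

```text
t: 4.32
eef_pos: [595.4, -200.6, 59.7]
tcp_rot: [3.142, 0.0, -2.945]
ft_force: [1.2, -2.8, 3.0]
opening: 0.005
grip_force: 1.4
```

arm_command(
  delta_pos=[
    [-0.002,0.01,0],
    [-0.004,0.02,0],
    [-0.006,0.03,0],
    [-0.008,0.04,0],
    [-0.01,0.05,0],
  ],
  delta_rot=[
    [0,0,0],
    [0,0,0],
    [0,0,0],
    [0,0,0],
    [0,0,0],
  ],
  claw=[1,1,1,1,1],
)

```text
t: 4.73
eef_pos: [593.0, -189.2, 59.6]
tcp_rot: [3.141, -0.0, -2.946]
ft_force: [0.6, -1.8, 2.0]
opening: 0.004
grip_force: 1.2
```

arm_command(
  delta_pos=[
    [-0.002,0.008,0],
    [-0.003,0.016,0],
    [-0.004,0.02,0],
    [-0.004,0.02,0],
    [-0.004,0.02,0],
  ],
  delta_rot=[
    [0,0,0],
    [0,0,0],
    [0,0,0],
    [0,0,0],
    [0,0,0],
  ],
  claw=[1,1,1,1,1],
)

```text
t: 5.15
eef_pos: [591.9, -183.9, 59.5]
tcp_rot: [3.141, -0.0, -2.945]
ft_force: [0.6, 0.5, -0.1]
opening: 0.002
grip_force: 0.1
```

arm_command(
  delta_pos=[
    [-0.001,0.004,0],
    [-0.002,0.008,0],
    [-0.002,0.012,0],
    [-0.002,0.012,0],
    [-0.002,0.012,0],
  ],
  delta_rot=[
    [0,0,0],
    [0,0,0],
    [0,0,0],
    [0,0,0],
    [0,0,0],
  ],
  claw=[1,1,1,1,1],
)

```text
t: 5.57
eef_pos: [591.4, -180.9, 59.6]
tcp_rot: [3.141, -0.0, -2.945]
ft_force: [0.2, -0.6, 0.2]
opening: 0.005
grip_force: 0.3
```

arm_command(
  delta_pos=[
    [-0.001,0.004,0],
    [-0.002,0.008,0],
    [-0.002,0.012,0],
    [-0.002,0.012,0],
    [-0.002,0.012,0],
  ],
  delta_rot=[
    [0,0,0],
    [0,0,0],
    [0,0,0],
    [0,0,0],
    [0,0,0],
  ],
  claw=[1,1,1,1,1],
)

```text
t: 5.98
eef_pos: [591.1, -177.9, 59.7]
tcp_rot: [3.141, -0.0, -2.945]
ft_force: [-0.9, -0.7, -0.6]
opening: 0.003
grip_force: 0.1
```

arm_command(
  delta_pos=[
    [0,0.004,0],
    [0,0.008,0],
    [0,0.012,0],
    [0,0.012,0],
    [0,0.012,0],
  ],
  delta_rot=[
    [0,0,0],
    [0,0,0],
    [0,0,0],
    [0,0,0],
    [0,0,0],
  ],
  claw=[1,1,1,1,1],
)

```text
t: 6.4
eef_pos: [591.2, -174.9, 59.7]
tcp_rot: [3.141, 0.0, -2.945]
ft_force: [-0.9, -0.1, -0.6]
opening: 0.003
grip_force: 0.3
```

```bash
python3 - <<'E'
from h import *
i=read_camera("side")[150:380,230:500,::-1]
cv2.imwrite("pics/s3.png",cv2.convertScaleAbs(cv2.resize(i,None,fx=2.3,fy=2.3,interpolation=2),alpha=1.7)); s=state();print(s["ft_force"],s["eef_pos"])
E
```

```text
[-0.31551827 -0.60194067  0.93110497] [ 591.1889579  -174.95833085   59.68740283]
```

View pics/s3.png

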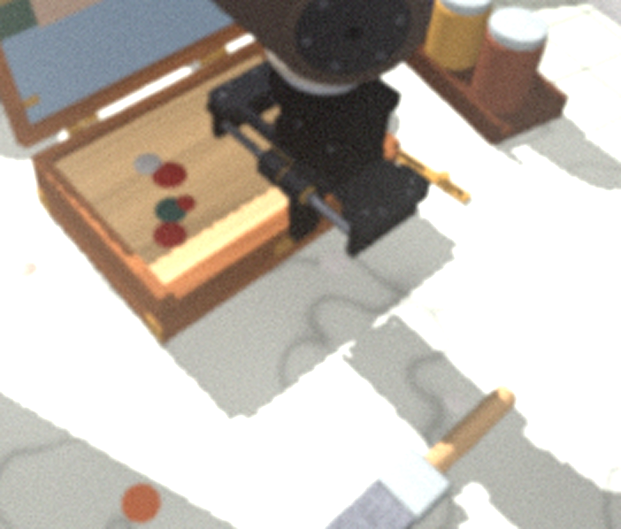

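The palette is in and nearly home: its rail sits at the front wall (near end about crop (165,285)). I keep pushing for contact with the stop.

arm_command(
  delta_pos=[
    [-0.001,0.006,0],
    [-0.002,0.012,0],
    [-0.003,0.016,0],
    [-0.003,0.016,0],
    [-0.003,0.016,0],
  ],
  delta_rot=[
    [0,0,0],
    [0,0,0],
    [0,0,0],
    [0,0,0],
    [0,0,0],
  ],
  claw=[1,1,1,1,1],
)

```text
t: 6.87
eef_pos: [591.2, -174.1, 59.8]
tcp_rot: [-3.137, 0.002, -2.945]
ft_force: [-0.8, -21.6, -3.8]
opening: 0.006
grip_force: 9.9
```

arm_command(
  delta_pos=[
    [-0.001,0.006,0],
    [-0.002,0.012,0],
    [-0.003,0.016,0],
    [-0.003,0.016,0],
    [-0.003,0.016,0],
  ],
  delta_rot=[
    [0,0,0],
    [0,0,0],
    [0,0,0],
    [0,0,0],
    [0,0,0],
  ],
  claw=[1,1,1,1,1],
)

```text
t: 7.28
eef_pos: [591.3, -173.8, 60.0]
tcp_rot: [-3.132, 0.004, -2.945]
ft_force: [0.9, -43.2, -9.4]
opening: 0.006
grip_force: 20.5
```

Stop reached (43 N reaction). Back off, lift, go to the lid.

arm_command(
  delta_pos=[
    [0.004,-0.02,0],
    [0.008,-0.04,0],
    [0.012,-0.06,0],
    [0.016,-0.09,0],
    [0.02,-0.12,0],
  ],
  delta_rot=[
    [0,0,0],
    [0,0,0],
    [0,0,0],
    [0,0,0],
    [0,0,0],
  ],
  claw=[1,1,1,1,1],
)

```text
t: 7.7
eef_pos: [594.8, -197.2, 59.7]
tcp_rot: [3.141, 0.0, -2.945]
ft_force: [-0.4, 0.5, -0.3]
opening: 0.007
grip_force: 0.0
```

arm_command(
  delta_pos=[
    [0,0,0.16],
    [0,0,0.32],
    [0,0,0.48],
    [0,0,0.64],
    [0,0,0.8],
  ],
  delta_rot=[
    [0,0,0],
    [0,0,0],
    [0,0,0],
    [0,0,0],
    [0,0,0],
  ],
  claw=[1,1,1,1,1],
)

```text
t: 8.12
eef_pos: [594.3, -197.0, 261.8]
tcp_rot: [3.141, 0.0, -2.945]
ft_force: [-0.0, -0.3, -1.3]
opening: 0.007
grip_force: 0.0
```

arm_command(
  delta_pos=[
    [-0.01,0.12,0.07],
    [-0.02,0.24,0.14],
    [-0.03,0.36,0.21],
    [-0.04,0.48,0.28],
    [-0.05,0.6,0.35],
  ],
  delta_rot=[
    [0,0,0],
    [0,0,0],
    [0,0,0],
    [0,0,0],
    [0,0,0],
  ],
  claw=[0,0,0,0,0],
)

```text
t: 8.53
eef_pos: [581.7, -45.8, 348.2]
tcp_rot: [3.141, 0.0, -2.945]
ft_force: [0.3, -0.5, 0.2]
opening: 0.302
grip_force: 0.0
```

arm_command(
  delta_pos=[
    [-0.022,0.08,0],
    [-0.044,0.16,0],
    [-0.066,0.24,0],
    [-0.088,0.32,0],
    [-0.11,0.4,0],
  ],
  delta_rot=[
    [-0.024,-0.005,0],
    [-0.048,-0.01,0],
    [-0.072,-0.014,0],
    [-0.096,-0.019,0],
    [-0.118,-0.024,0],
  ],
  claw=[0,0,0,0,0],
)

```text
t: 8.95
eef_pos: [554.3, 53.8, 347.5]
tcp_rot: [-2.951, 0.002, -2.945]
ft_force: [0.4, -0.8, -0.0]
opening: 0.651
grip_force: 0.0
```

arm_command(
  delta_pos=[
    [-0.023,0.08,0],
    [-0.046,0.16,0],
    [-0.069,0.24,0],
    [-0.092,0.32,-0.02],
    [-0.114,0.392,-0.04],
  ],
  delta_rot=[
    [-0.024,-0.005,0],
    [-0.048,-0.01,0],
    [-0.072,-0.014,0],
    [-0.096,-0.019,0],
    [-0.118,-0.024,0],
  ],
  claw=[0,0,0,0,0],
)

```text
t: 9.37
eef_pos: [525.8, 152.1, 337.4]
tcp_rot: [-2.762, 0.003, -2.944]
ft_force: [1.4, 0.4, -0.4]
opening: 0.981
grip_force: 0.0
```

```bash
python3 - <<'E'
from h import *
from scipy.spatial.transform import Rotation as R
s=state();print(s["ft_force"],s["eef_pos"],s["opening"],s["joints"]); print(R.from_euler("xyz",s["tcp_rot"]).as_matrix())
i=read_camera("side")[40:290,170:430,::-1]
cv2.imwrite("pics/s4.png",cv2.convertScaleAbs(cv2.resize(i,None,fx=2.3,fy=2.3,interpolation=2),alpha=1.7))
E
```

```text
[ 1.36671164  0.37064547 -0.44359951] [525.81611621 152.06959899 337.44859136] 0.9806043338550103 [ 0.34355359  0.31424546  1.56234262 -0.38693835  1.3383186  -1.31968385]
[[-0.98062884 -0.18090142  0.07511156]
 [-0.19585609  0.91092381 -0.36312286]
 [-0.00273147 -0.3707998  -0.92870881]]
```

View pics/s4.png

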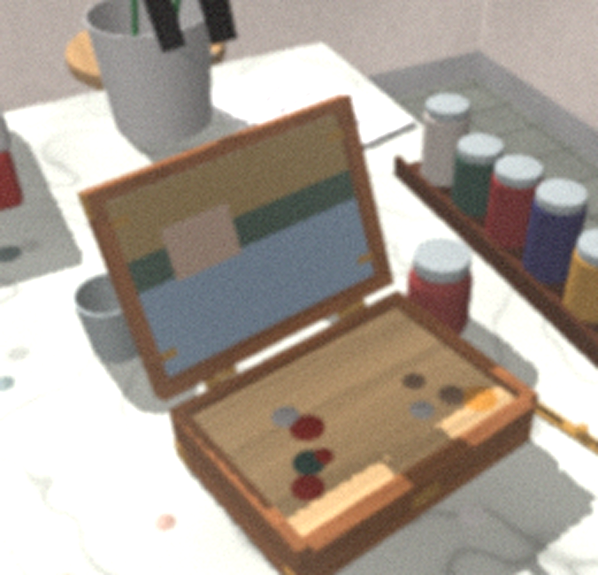

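The palette is fully home, its rail seated on the front wall; the lid leans undisturbed with its top edge crop (82,195)-(350,97), the open fingers above it. Descend along the lid.

arm_command(
  delta_pos=[
    [0.004,-0.02,-0.06],
    [0.008,-0.04,-0.12],
    [0.012,-0.06,-0.18],
    [0.016,-0.08,-0.24],
    [0.018,-0.1,-0.28],
  ],
  delta_rot=[
    [0,0,0],
    [0,0,0],
    [0,0,0],
    [0,0,0],
    [0,0,0],
  ],
  claw=[0,0,0,0,0],
)

```text
t: 9.83
eef_pos: [530.4, 125.5, 265.9]
tcp_rot: [-2.764, 0.0, -2.945]
ft_force: [0.4, 0.2, 0.2]
opening: 0.998
grip_force: 0.0
```

arm_command(
  delta_pos=[
    [0.002,-0.008,-0.03],
    [0.004,-0.016,-0.06],
    [0.006,-0.024,-0.09],
    [0.008,-0.034,-0.118],
    [0.008,-0.034,-0.118],
  ],
  delta_rot=[
    [0,0,0],
    [0,0,0],
    [0,0,0],
    [0,0,0],
    [0,0,0],
  ],
  claw=[0,0,0,0,0],
)

```text
t: 10.25
eef_pos: [532.3, 117.0, 236.5]
tcp_rot: [-2.763, -0.0, -2.945]
ft_force: [0.3, -0.2, -0.4]
opening: 0.999
grip_force: 0.0
```

```bash
python3 - <<'E'
from h import *
s=state();print(s["ft_force"],s["eef_pos"],s["opening"])
a=read_camera("side")[40:240,190:390,::-1];b=read_camera("top")[100:300,180:380,::-1]
cv2.imwrite("pics/s5.png",cv2.convertScaleAbs(cv2.resize(np.hstack([a,b]),None,fx=2,fy=2,interpolation=2),alpha=1.7))
E
```

```text
[ 0.34866944 -0.15315965 -0.44971834] [532.32109595 117.01612247 236.45288428] 0.9991449842296888
```

View pics/s5.png

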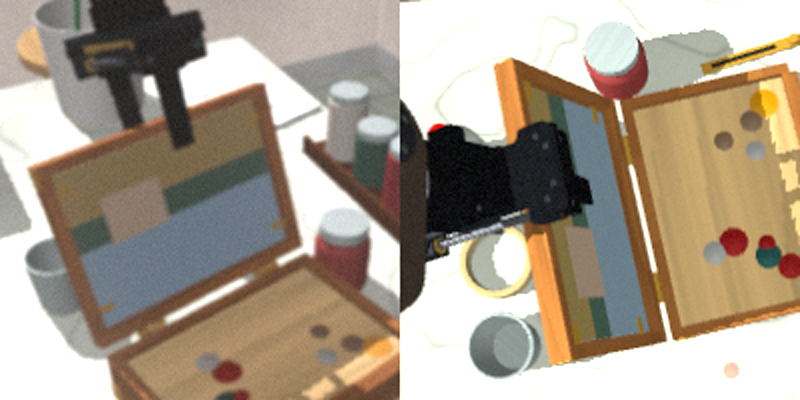

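The fingers straddle the lid edge at its middle, inner finger at about (180,130) and outer finger behind. Close.

arm_command(
  delta_pos=[
    [0,0,0],
    [0,0,0],
    [0,0,0],
    [0,0,0],
    [0,0,0],
  ],
  delta_rot=[
    [0,0,0],
    [0,0,0],
    [0,0,0],
    [0,0,0],
    [0,0,0],
  ],
  claw=[1,1,1,1,1],
)

```text
t: 10.77
eef_pos: [532.6, 117.5, 237.8]
tcp_rot: [-2.763, 0.002, -2.945]
ft_force: [0.4, 0.2, -0.2]
opening: 0.705
grip_force: 0.0
```

arm_command(
  delta_pos=[
    [0,0,0],
    [0,0,0],
    [0,0,0],
    [0,0,0],
    [0,0,0],
  ],
  delta_rot=[
    [0,0,0],
    [0,0,0],
    [0,0,0],
    [0,0,0],
    [0,0,0],
  ],
  claw=[1,1,1,1,1],
)

```text
t: 11.18
eef_pos: [532.6, 117.4, 237.7]
tcp_rot: [-2.763, 0.002, -2.945]
ft_force: [-0.6, -0.1, 0.1]
opening: 0.354
grip_force: 0.0
```

arm_command(
  delta_pos=[
    [0,0,0],
    [0,0,0],
    [0,0,0],
    [0,0,0],
    [0,0,0],
  ],
  delta_rot=[
    [0,0,0],
    [0,0,0],
    [0,0,0],
    [0,0,0],
    [0,0,0],
  ],
  claw=[1,1,1,1,1],
)

```text
t: 11.6
eef_pos: [532.8, 116.2, 238.1]
tcp_rot: [-2.761, 0.001, -2.945]
ft_force: [1.0, -7.9, 3.1]
opening: 0.231
grip_force: 30.0
```

Gripped at 22 mm with 30 N. Swing about the hinge in small arcs.

arm_command(
  delta_pos=[
    [0.0023,-0.0114,0.005],
    [0.0046,-0.0227,0.01],
    [0.0068,-0.0341,0.0146],
    [0.0091,-0.0454,0.0194],
    [0.0114,-0.0568,0.024],
  ],
  delta_rot=[
    [0.0108,0.0022,0],
    [0.0216,0.0044,0],
    [0.0325,0.0065,0],
    [0.0433,0.0087,0],
    [0.0541,0.0109,0],
  ],
  claw=[1,1,1,1,1],
)

```text
t: 12.02
eef_pos: [535.6, 102.8, 243.9]
tcp_rot: [-2.852, 0.002, -2.945]
ft_force: [0.7, -1.7, 0.0]
opening: 0.231
grip_force: 30.0
```

arm_command(
  delta_pos=[
    [0.0023,-0.0116,0.004],
    [0.0047,-0.0233,0.008],
    [0.007,-0.0349,0.0118],
    [0.0094,-0.0466,0.0155],
    [0.0117,-0.0582,0.0192],
  ],
  delta_rot=[
    [0.0108,0.0022,0],
    [0.0216,0.0044,0],
    [0.0325,0.0065,0],
    [0.0433,0.0087,0],
    [0.0541,0.0109,0],
  ],
  claw=[1,1,1,1,1],
)

```text
t: 12.43
eef_pos: [538.5, 88.3, 248.7]
tcp_rot: [-2.938, 0.002, -2.945]
ft_force: [0.1, -1.0, 2.5]
opening: 0.233
grip_force: 30.0
```

Forces are small, so it is tracking the hinge arc well.

arm_command(
  delta_pos=[
    [0.0024,-0.012,0.003],
    [0.0048,-0.0239,0.006],
    [0.0072,-0.0359,0.0088],
    [0.0096,-0.0478,0.0114],
    [0.012,-0.0598,0.014],
  ],
  delta_rot=[
    [0.0108,0.0022,0],
    [0.0216,0.0044,0],
    [0.0325,0.0065,0],
    [0.0433,0.0087,0],
    [0.0541,0.0109,0],
  ],
  claw=[1,1,1,1,1],
)

```text
t: 12.85
eef_pos: [541.6, 73.3, 252.3]
tcp_rot: [-3.025, 0.002, -2.945]
ft_force: [0.2, -2.0, 3.9]
opening: 0.232
grip_force: 30.0
```

arm_command(
  delta_pos=[
    [0.0025,-0.0122,0.002],
    [0.0049,-0.0244,0.0038],
    [0.0074,-0.0366,0.0055],
    [0.0098,-0.0488,0.007],
    [0.0123,-0.061,0.0084],
  ],
  delta_rot=[
    [0.0108,0.0022,0],
    [0.0216,0.0044,0],
    [0.0325,0.0065,0],
    [0.0433,0.0087,0],
    [0.0541,0.0109,0],
  ],
  claw=[1,1,1,1,1],
)

```text
t: 13.27
eef_pos: [544.7, 58.2, 254.5]
tcp_rot: [-3.112, 0.002, -2.945]
ft_force: [-1.5, -0.8, 6.2]
opening: 0.226
grip_force: 30.0
```

arm_command(
  delta_pos=[
    [0.0025,-0.0123,0.0008],
    [0.0049,-0.0245,0.0016],
    [0.0074,-0.0368,0.0022],
    [0.0098,-0.049,0.0028],
    [0.0123,-0.0613,0.0032],
  ],
  delta_rot=[
    [0.0108,0.0022,0],
    [0.0216,0.0044,0],
    [0.0325,0.0065,0],
    [0.0433,0.0087,0],
    [0.0541,0.0109,0],
  ],
  claw=[1,1,1,1,1],
)

```text
t: 13.68
eef_pos: [547.8, 42.8, 255.4]
tcp_rot: [3.085, 0.002, -2.946]
ft_force: [-0.9, -2.6, 6.4]
opening: 0.228
grip_force: 30.0
```

```bash
python3 - <<'E'
from h import *
s=state();print(s["ft_force"],s["eef_pos"],s["moment"],s["grip_force"])
a=read_camera("side")[60:240,190:390,::-1];b=read_camera("top")[100:280,200:400,::-1]
cv2.imwrite("pics/s6.png",cv2.convertScaleAbs(cv2.resize(np.hstack([a,b]),None,fx=2,fy=2,interpolation=2),alpha=1.7))
E
```

```text
[-0.87001432 -2.55516876  6.44883005] [547.81642066  42.76826961 255.35507934] [-0.68639961  0.27245367  0.19852737] 30.008198618888855
```

View pics/s6.png

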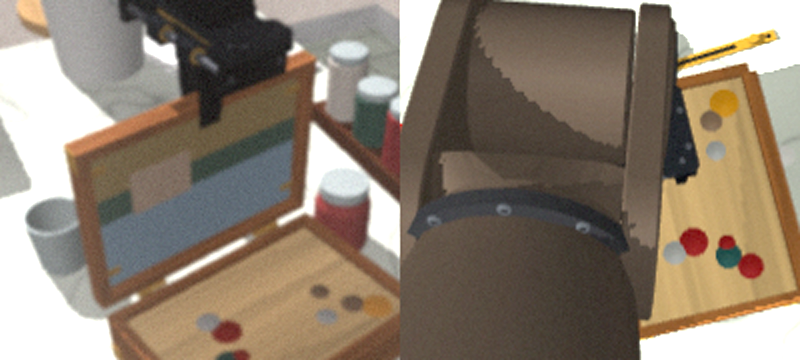

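The lid is nearly upright, edge gripped at crop (208,115), palette home. Last arc step, then settle.

arm_command(
  delta_pos=[
    [0.0025,-0.0122,-0.0003],
    [0.0049,-0.0245,-0.0007],
    [0.0074,-0.0367,-0.0012],
    [0.0098,-0.049,-0.0018],
    [0.0123,-0.0612,-0.0024],
  ],
  delta_rot=[
    [0.0108,0.0022,0],
    [0.0216,0.0044,0],
    [0.0325,0.0065,0],
    [0.0433,0.0087,0],
    [0.0541,0.0109,0],
  ],
  claw=[1,1,1,1,1],
)

```text
t: 14.2
eef_pos: [550.9, 27.4, 254.8]
tcp_rot: [2.998, 0.002, -2.946]
ft_force: [-1.7, -2.9, 6.9]
opening: 0.23
grip_force: 30.0
```

arm_command(
  delta_pos=[
    [0,0,0],
    [0,0,0],
    [0,0,0],
    [0,0,0],
    [0,0,0],
  ],
  delta_rot=[
    [0,0,0],
    [0,0,0],
    [0,0,0],
    [0,0,0],
    [0,0,0],
  ],
  claw=[1,1,1,1,1],
)

```text
t: 14.62
eef_pos: [550.9, 27.5, 254.9]
tcp_rot: [2.999, 0.002, -2.946]
ft_force: [-1.1, -3.3, 7.2]
opening: 0.228
grip_force: 30.0
```

```bash
python3 - <<'E'
from h import *
s=state();print(s["ft_force"],s["eef_pos"],s["tcp_rot"],s["moment"],s["grip_force"],abs(s["qvel"]).max())
a=read_camera("side")[110:240,190:350,::-1]
cv2.imwrite("pics/s7.png",cv2.convertScaleAbs(cv2.resize(a,None,fx=4,fy=4,interpolation=2),alpha=1.7))
E
```

```text
[-1.12177294 -3.32782041  7.21490781] [550.94078812  27.47406206 254.86228651] [ 2.99924315e+00  1.86891104e-03 -2.94573880e+00] [-0.74889832  0.33018705  0.23650615] 30.008646547794342 0.0023134183858884464
```

View pics/s7.png

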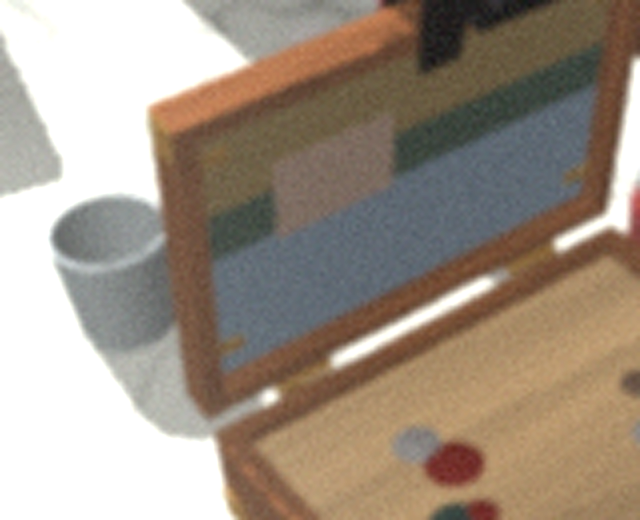

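```bash
python3 - <<'E'
from h import *
u=np.array([-.195,.981,0]);v=np.array([-.981,-.195,0])
v0=np.array([410.2,16.5,0])@v
def f(p):
    o,d=ray("side",p); q=o+d*(v0-o@v)/(d@v); return q@u,q[2]
for nm,p,h in[("start",S(24,118),S(104,318)),("now",(232,144.2),(242,213))]:
    a,b=np.array(f(p)),np.array(f(h)); e=a-b; print(nm,a,b,np.hypot(*e),np.arctan2(e[1],-e[0]))
E
```

```text
start [ 17.35793015 255.27736437] [-65.24546758  82.11744385] 191.8532756852107 2.0159039895354542
now [-94.35098401 274.83965772] [-75.27708736  90.93964964] 184.8865233197004 1.4674470202619703
```

The lid stands at about 1.43 rad (tool turned 0.52 rad from the stop; the crude image check gives 0.55), gripped and still, with the cup untouched.

```bash
python3 -c "from cell import *; print(job_done())"
```

```text
the job is handed in; nothing more can be done
None
```

I pushed the palette home against its stop and swung the lid to about 1.43 rad, where it is still gripped at 30 N and motionless; the job is handed in, but no verdict came back.

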